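Exchange the dried tin at the back of the drying plate for a fresh flask

TASK

The small tin at the back of the round drying plate is dry: stand the glass flask and the white pot in front of it aside on the steel tray, both of them, then take the tin out and set it in the middle of the balance pan. Stand the tall fresh flask from the bench on the emptied back station of the plate, and only when it is in, put the flask and the pot back in front of it, each on the very station it came from. Keep everything upright, leave the wash bottle and the beaker where they are, and let go of everything at the end.

Things in the scene. Friction and masses are not known exactly. Their poses are not given: they have to be found in the camera images.
- glass_flask: Clear glass cylinder 60 mm in diameter, 115 mm high, with cream dried pieces in it; black rubber top 64 mm in diameter at 115-140 mm height; on its middle an upright steel tube 19 mm in diameter at 140-174 mm height, to lift it by from above. About 0.26 kg; grip it firmly (30 N). Starts on one of the plate's two front stations. Origin: centre of its underside, z up.
- white_pot: White plastic pot 70 mm in diameter, 108 mm high; white ribbed lid 72 mm in diameter at 108-130 mm height; on its middle a round vent boss 28 mm in diameter at 130-163 mm height, to lift it by from above. About 0.22 kg; grip it firmly (30 N). Starts on the plate's other front station. Origin: centre of its underside, z up.
- tin: Round aluminium tin, 40 mm high, 58 mm in diameter, its flat perforated lid (top 12 mm) 60 mm. About 0.07 kg. Starts on the plate's back station; the flask and the pot stand in front, about 10 mm from it and much taller: a gripper has no room until both are gone. Origin: centre of its underside, z up.
- tall_flask: Tall fresh flask: clear glass cylinder 52 mm in diameter, 140 mm high, white frozen core in it; black rubber top 54 mm in diameter at 140-166 mm height; on its middle an upright steel tube 19 mm in diameter at 166-200 mm height, to lift it by from above. About 0.28 kg: grip 30 N, it swings in a weak grip. Starts on the bench, left or right of the plate. Origin: centre of its underside.
- plate: Drying plate, fixed: round, 230 mm in diameter, flat floor 22 mm above the bench, black rubber rim 28 mm high (inner diameter 202 mm). Flush in the floor three round stations 75 mm in diameter: back one at x=+36, y=0, front ones at x=-24, y=+43 and y=-43 mm. A vacuum port, 35 mm high, sticks out to x=+161 mm. Origin: centre of the underside, x away from the robot.
- back_station (a point): Middle of the plate's back station (the one farthest from the robot), on the floor of the plate, 22 mm above the bench. Axes as the plate's.
- tray: Stainless steel tray, fixed, open: 210 mm along its x, 150 mm along its y, rim 23 mm high, floor 3 mm thick. To one side of the plate. The flask and the pot have room side by side at x=+48 mm and x=-48 mm. Origin: centre of its underside, z up.
- pan (a point): Middle of the balance's round steel pan (116 mm in diameter), on its upper face, 78 mm above the bench. The balance is fixed: a white case 230 mm along x, 190 mm along y, 65 mm high, on the other side of the plate from the tray, display towards the robot; the pan's middle lies 35 mm beyond (+x) the case's middle. z up.
- wash_bottle: To be left alone: white plastic wash bottle, 60 mm in diameter, 143 mm high, with a thin bent spout along its +x up to 169 mm high. On the bench left or right of the plate, where the tall flask is not. Origin: centre of its underside.
- beaker: To be left alone: small glass beaker, 50 mm in diameter, 68 mm high, between the robot and the plate. Origin: centre of its underside.
Things that resemble listed ones, but are neither listed nor needed, are in the scene too. Of the things like the tin, leave any that is orange; of the rest the smaller one is meant.

How it is judged:
On the way, in this order (a step that is already met when the one before it is completed fails the run):
1. the glass flask and the white pot both stand released on the steel tray, the tin still on the plate (x of glass_flask in the frame of tray between -0.09 and 0.09 m and y of glass_flask in the frame of tray between -0.06 and 0.06 m and z of glass_flask in the frame of tray between -0.004 and 0.012 m and angle between each of glass_flask, white_pot's own z axis and vertical below 0.12 rad and contact force between the fingers and glass_flask below 0.3 N and x of white_pot in the frame of tray between -0.09 and 0.09 m and y of white_pot in the frame of tray between -0.06 and 0.06 m and z of white_pot in the frame of tray between -0.004 and 0.012 m and contact force between the fingers and white_pot below 0.3 N and horizontal distance between tin and back_station below 0.03 m), for 0.2 s.
2. the tin stands released in the middle of the balance pan while the flask and the pot stand on the tray (horizontal distance between tin and pan below 0.015 m and z of tin in the frame of pan between -0.005 and 0.006 m and angle between tin's own z axis and vertical below 0.1 rad and contact force between the fingers and tin below 0.3 N and x of glass_flask in the frame of tray between -0.09 and 0.09 m and y of glass_flask in the frame of tray between -0.06 and 0.06 m and z of glass_flask in the frame of tray between -0.004 and 0.012 m and angle between each of glass_flask, white_pot's own z axis and vertical below 0.12 rad and contact force between the fingers and glass_flask below 0.3 N and x of white_pot in the frame of tray between -0.09 and 0.09 m and y of white_pot in the frame of tray between -0.06 and 0.06 m and z of white_pot in the frame of tray between -0.004 and 0.012 m and contact force between the fingers and white_pot below 0.3 N), for 0.2 s.
3. the tall flask stands released on the back station while the flask and the pot are still on the tray (horizontal distance between tall_flask and back_station below 0.012 m and z of tall_flask in the frame of back_station between -0.005 and 0.006 m and angle between tall_flask's own z axis and vertical below 0.1 rad and contact force between the fingers and tall_flask below 0.3 N and x of glass_flask in the frame of tray between -0.09 and 0.09 m and y of glass_flask in the frame of tray between -0.06 and 0.06 m and z of glass_flask in the frame of tray between -0.004 and 0.012 m and angle between each of glass_flask, white_pot's own z axis and vertical below 0.12 rad and contact force between the fingers and glass_flask below 0.3 N and x of white_pot in the frame of tray between -0.09 and 0.09 m and y of white_pot in the frame of tray between -0.06 and 0.06 m and z of white_pot in the frame of tray between -0.004 and 0.012 m and contact force between the fingers and white_pot below 0.3 N), for 0.2 s.
At the end, for the whole second after the job is handed in: The tin stands on the pan within 15 mm of its middle; the tall flask stands on the back station within 12 mm of its middle; the glass flask and the white pot stand within 15 mm of where each stood at the start; all four upright (within 0.1 rad), released and at rest (horizontal distance between tin and pan below 0.015 m and z of tin in the frame of pan between -0.005 and 0.006 m and angle between each of tin, tall_flask, glass_flask, white_pot's own z axis and vertical below 0.1 rad and contact force between the fingers and tin below 0.3 N and horizontal distance between tall_flask and back_station below 0.012 m and z of tall_flask in the frame of back_station between -0.005 and 0.006 m and contact force between the fingers and tall_flask below 0.3 N and distance of each of glass_flask, white_pot from where it was at the start of the episode below 0.015 m and contact force between the fingers and glass_flask below 0.3 N and contact force between the fingers and white_pot below 0.3 N and linear speed of each of glass_flask, white_pot, tin, tall_flask below 0.02 m/s); the robot touches nothing.
It fails at once if one of the four vessels is tipped by more than 0.6 rad (angle between any of glass_flask, white_pot, tin, tall_flask's own z axis and vertical above 0.6 rad).
It fails at once if the wash bottle or the beaker is moved by more than 30 mm (distance of any of wash_bottle, beaker from where it was at the start of the episode above 0.03 m).
It also fails if it takes over 128 s, if anything falls off the work surface, if the arm or the gripper's body presses on something with over 40 N, if the wrist force passes 120 N, or if a joint passes its speed limit or range.

ROBOT

A 6-joint arm with a two-finger parallel gripper is mounted at the origin on the work surface. World frame = base frame: x ahead of the robot, y to its left, z up, the work surface at z = 0. Lengths are in m, angles in rad, forces in N, time in s.
With the tool pointing down it reaches from about 0.35 to 0.975 m from the base axis. Payload 4.9 kg.
Tool frame: the origin (TCP) lies at the very end of the fingers, on their centre line; the grasp point (between the pads) lies 19 mm behind it; z points along the fingers, x is the direction in which the jaws open and shut, and the axes are right-handed (so a half turn about z gives the same grasp; the last joint's range is limited). The gripper opens to 85 mm and grips with 20 to 120 N. Pads are 22 mm wide; open, the fingers measure 114 mm over their backs; the gripper's body (76 mm by 85 mm) begins 54 mm behind the grasp point. The pads swing forward as they close: fully open they stand 13 mm farther back than shut.
Start: joints at [1.194, 0.053, 1.613, -0, 1.476, -0.119], TCP at [0.159, 0.604, 0.231] pointing down, gripper open.
Joint ranges: [-3.01, 3.01], [-1.01, 2.22], [0.06, 2.58], [-1.02, 4.17], [0.09, 2.62], [-3.14, 3.14]. Speed limits (rad/s): [2.57, 2.57, 3.14, 3.14, 3.14, 3.14].

INTERFACE

Orientations are given as a rotation vector (axis times angle).
In Python, from station import readout, viewer, ctrl, nets gives the robot as it stands. The module is installed in compiled form; this text tells all that it offers.
- The arm moves only by the tool step_arm, never from a script. Its argument "moves" is a list that holds one entry, the list of rows, each a list of 4 numbers: the shift along the world's x, y, z in cm, then the turn about the world's z in rad. In form: [[[dx, dy, dz, yaw], ...]]. A call has 1 to 10 rows; each row shifts and turns the commanded pose from where the row before left it; what a row does not reach is not made up. A row lasts 1/12 s, in which the tool goes at most 41.7 mm and 7.16 degrees, less where a joint would pass 70% of its speed; a pose out of reach is approached as far as the arm can. A call is refused whole if a number of a shift passes 4.17 or a number of a turn 0.125, either way. A call with a gripper value outside its range is refused whole. "grip" is the closure, from 0 (fully open) to 1 (shut), set as the call begins (left out, the last holds). The fingers move at their own pace and stop on an object; "squeeze" is the grip in N (left out, the last holds). Time passes only in rows, so rows that do not move let the fingers close. It gives the time, the measured TCP pose, the force and the opening at its end, in the units of the state.
- readout.get_obs(): the state, without advancing time (a new reading comes with each control period).
- viewer.get_image(name): name is "scene" or "top" or "wrist"; returns the picture (480x640x3 uint8, blue, green, red); there is no depth.
- viewer.calibration(name): a dict with "camera_matrix" (3x3 intrinsics, pixels), "k1" (the pictures are not rectified: a ray, as slopes to the right and down, at radius r is drawn at 1 + k1 r^2 times it, then the intrinsics apply), "R" (3x3) and "t" (3): a world point X has camera coordinates R X + t. Camera axes: x right, y down, z forward; pixel columns grow to the right and rows downward; lengths in m; the calibration is good to about 2 mm. A picture is of the moment at which its call begins: read the wrist's pose just before it. calibration takes no time and is no camera call; for the wrist camera it gives the pose at the moment of the call.
- ctrl.finish_job(): hands the job in, once; it reports no verdict.
Trained networks look in the newest picture that a camera, given by its name, has taken for a name from the list of things; names that differ only in an ending like _2 or _b are one class to them, and where a whole thing is asked for, a point or a joint stands for the part that bears it (a point fixed in the world has none). Each returns a list of dicts, best first, with "confidence" (0 to 1); they miss things now and then, are a little off and sometimes report something else, mostly with a low value. They report only what shows in the picture. A call takes as long as a camera call. They do not tell look-alikes from the thing itself.
- nets.masks_of(camera, thing): "region" (480x640 bool, what is visible of it) and "box" ([left, top, right, bottom] in pixels, round what is visible of it).
- nets.pinpoint(camera, thing): "at" ([column, row] in pixels: a listed point, or the origin of a listed thing).
The state is a dict: "t": time; "q": joint angles; "dq": joint speeds; "effort": joint torques, N m; "tool_pos": TCP position; "tool_rot": TCP orientation; "contact_force": force on the tool from outside, world axes, zero at the start; "wrist_torque": the same for the moment, N m; "opening": finger opening in m.
Only numpy, scipy, OpenCV 4.12 (cv2) and the standard library are available. Lean on these libraries where they do the work, as an engineer would, in place of code of your own. Each camera call takes 0.05 s, during which the arm holds its last target. There are 200 camera calls.

## Working session

There is one attempt and no reset: what is moved stays moved. The work goes in short steps, Python scripts to look and compute and a tool call to move; the robot and the scene stay as the last step left them, time stands still between calls to the robot, and variables do not carry over. Pictures are saved under pics/ and viewed, about 12 in all and at most 16, crops included, and the job is handed in when it is done.

Besides the shell and the picture viewer there is one more tool, called after "Emit:" as name([rows], argument=value, ...), one row to a line, values as JSON. step_arm: Moves the arm, as the interface text tells. Its arguments: {"type":"object","properties":{"moves":{"type":"array","items":{"type":"array","items":{"type":"array","items":{"type":"number"}}}},"grip":{"type":"number"},"squeeze":{"type":"number"}},"required":["moves"]}

```bash
mkdir -p pics; cat > h.py <<'E'
import numpy as np, cv2
from station import readout, viewer, ctrl, nets
def ray(cam,px,c=None):
    c=c or viewer.calibration(cam); K=np.array(c["camera_matrix"],float); k=c["k1"]
    d=(np.array([(px[0]-K[0,2])/K[0,0],(px[1]-K[1,2])/K[1,1]])); u=d.copy()
    for _ in range(20): u=d/(1+k*(u@u))
    R=np.array(c["R"]);t=np.array(c["t"])
    return -R.T@t, R.T@np.array([u[0],u[1],1])
def atz(cam,px,z,c=None):
    o,d=ray(cam,px,c); return o+d*(z-o[2])/d[2]
def proj(cam,X,c=None):
    c=c or viewer.calibration(cam); p=np.array(c["R"])@np.array(X)+np.array(c["t"]); u=p[:2]/p[2]; u=u*(1+c["k1"]*(u@u))
    K=np.array(c["camera_matrix"]); return K[:2,:2]@u+K[:2,2]
E
python3 - <<'E'
from h import *
for n in ["scene","top"]:
    im=viewer.get_image(n); cv2.imwrite(f"pics/{n}0.png",im)
    c=viewer.calibration(n); print(n,-np.array(c["R"]).T@c["t"])
    for th,z in [("glass_flask",.022),("white_pot",.022),("tin",.022),("tall_flask",0),("plate",0),("back_station",.022),("tray",0),("pan",.078),("wash_bottle",0),("beaker",0)]:
        for r in nets.pinpoint(n,th)[:3]:
            print(th,round(r["confidence"],2),np.round(r["at"]),np.round(atz(n,r["at"],z),3))
o=readout.get_obs(); print(o["t"],o["tool_rot"])
E
```

```text
scene [ 0.93765254 -0.26113533  0.77117201]
glass_flask 0.95 [316. 224.] [0.532 0.011 0.022]
white_pot 0.92 [359. 213.] [0.56  0.096 0.022]
white_pot 0.38 [433. 215.] [0.651 0.214 0.022]
tin 0.93 [491. 272.] [0.809 0.215 0.022]
tin 0.87 [347. 243.] [0.602 0.034 0.022]
tin 0.87 [239. 273.] [ 0.538 -0.168  0.022]
tall_flask 0.87 [241. 343.] [ 0.647 -0.231  0.   ]
plate 0.97 [338. 236.] [0.569 0.039 0.   ]
back_station 0.66 [348. 245.] [0.607 0.034 0.022]
tray 0.82 [403. 141.] [0.45  0.312 0.   ]
pan 0.83 [127. 286.] [ 0.477 -0.344  0.078]
wash_bottle 0.84 [436. 217.] [0.65 0.23 0.  ]
wash_bottle 0.4 [339. 237.] [0.572 0.039 0.   ]
wash_bottle 0.24 [132. 287.] [ 0.434 -0.348  0.   ]
beaker 0.59 [268. 183.] [ 0.375 -0.005  0.   ]
top [0.45877553 0.00715755 1.37392364]
glass_flask 0.97 [313. 249.] [0.532 0.022 0.022]
white_pot 0.81 [281. 235.] [0.566 0.101 0.022]
white_pot 0.6 [308. 216.] [0.612 0.035 0.022]
white_pot 0.46 [312. 221.] [0.601 0.026 0.022]
tin 0.85 [308. 219.] [0.605 0.035 0.022]
tin 0.71 [392. 251.] [ 0.529 -0.169  0.022]
tin 0.59 [231. 138.] [0.806 0.229 0.022]
tall_flask 0.83 [416. 206.] [ 0.642 -0.232  0.   ]
plate 0.94 [301. 236.] [0.565 0.052 0.   ]
back_station 0.59 [310. 220.] [0.603 0.031 0.022]
tray 0.68 [418. 206.] [ 0.642 -0.237  0.   ]
tray 0.16 [231. 204.] [0.644 0.229 0.   ]
pan 0.6 [469. 268.] [ 0.487 -0.346  0.078]
wash_bottle 0.81 [228. 206.] [0.638 0.237 0.   ]
beaker 0.7 [327. 315.] [ 0.371 -0.013  0.   ]
1.1 [-2.48851640e+00 -1.91751057e+00  3.08597910e-05]
```

View pics/scene0.png

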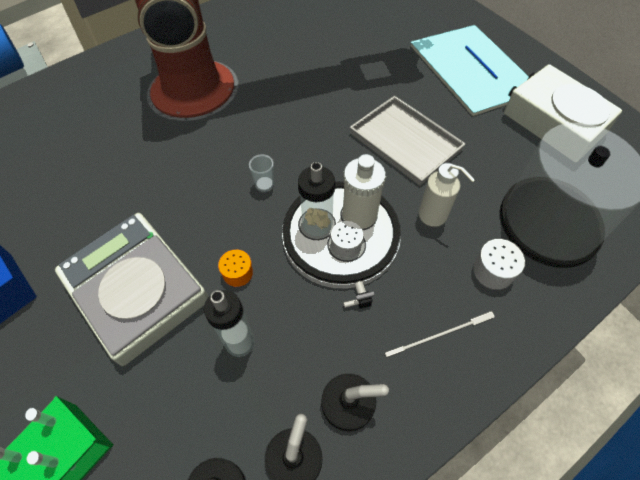

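View pics/top0.png

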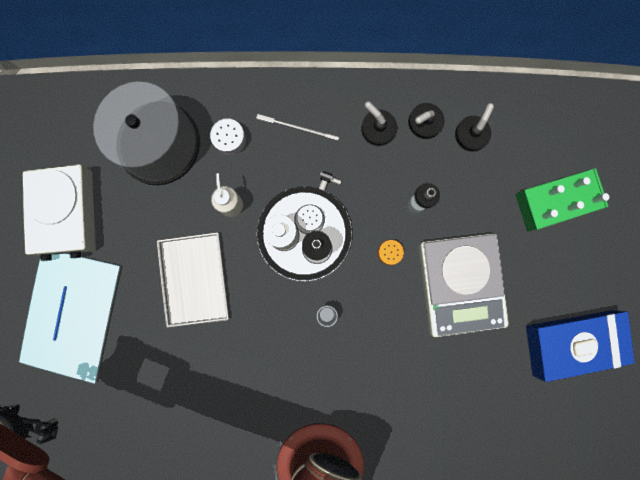

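The scene view shows the plate with the flask (316,224), pot (362,190) and tin (347,240). The tall flask is at (235,330), the balance at (130,290), and the tray at (405,140). The orange look-alike is at (236,268), and a larger white one is at (499,262).

```bash
python3 - <<'E'
from h import *
im=cv2.imread("pics/top0.png"); sc=cv2.imread("pics/scene0.png")
a=cv2.resize(im[180:290,250:360],None,fx=3.6,fy=3.6,interpolation=cv2.INTER_CUBIC)
b=cv2.resize(sc[140:300,270:430],(396,396),interpolation=cv2.INTER_CUBIC)
cv2.imwrite("pics/crop1.png",np.hstack([a,b]))
viewer.get_image("top")
c=viewer.calibration("top")
def w(p,z):return np.round(atz("top",p,z,c),4)
for th,z in [("tray",.02),("pan",.078),("plate",.04),("tall_flask",.19),("wash_bottle",.1),("tin",.06)]:
    for r in nets.masks_of("top",th)[:2]:
        cn=max(cv2.findContours(r["region"].astype(np.uint8),cv2.RETR_EXTERNAL,cv2.CHAIN_APPROX_NONE)[0],key=len)
        rc=cv2.minAreaRect(cn); box=cv2.boxPoints(rc)
        print(th,round(r["confidence"],2),np.round(rc[0],1),np.round(rc[1],1),w(rc[0],z),[list(w(q,z)[:2]) for q in box] if th in("tray","pan") else "", cv2.fitEllipse(cn)[:2] if len(cn)>5 else "")
# plate's rim: dark/light; port
print("port end",w((327,180),.03), "pan by ellipse")
hsv=cv2.cvtColor(im,cv2.COLOR_BGR2GRAY)
m=(hsv[235:305,430:505]>165).astype(np.uint8)
cn=max(cv2.findContours(m,cv2.RETR_EXTERNAL,cv2.CHAIN_APPROX_NONE)[0],key=len)
e=cv2.fitEllipse(cn); p=np.array(e[0])+[430,235]; print(e,p,w(p,.078))
E
```

```text
tray 0.95 [192.4 279.4] [88.2 64. ] [0.4547 0.3169 0.02  ] [[np.float64(0.5512), np.float64(0.4132)], [np.float64(0.5724), np.float64(0.2544)], [np.float64(0.3596), np.float64(0.2234)], [np.float64(0.3369), np.float64(0.3803)]] ((192.4639892578125, 279.2604675292969), (71.9747085571289, 104.36737060546875))
pan 0.65 [462.8 285. ] [98.4 81.6] [ 0.4476 -0.3296  0.078 ] [[np.float64(0.5499), np.float64(-0.2195)], [np.float64(0.5748), np.float64(-0.415)], [np.float64(0.3439), np.float64(-0.4422)], [np.float64(0.3225), np.float64(-0.2475)]] ((462.6537780761719, 284.7637939453125), (92.47666931152344, 113.476806640625))
plate 0.73 [308.  231.2] [ 94.4 103.7] [0.5739 0.0351 0.04  ]  ((305.30230712890625, 230.08847045898438), (90.6837387084961, 105.8515625))
tall_flask 0.77 [422.3 199.3] [23.3 35.4] [ 0.6324 -0.2134  0.19  ]  ((422.5405578613281, 198.05148315429688), (23.400264739990234, 37.086158752441406))
wash_bottle 0.74 [225.2 199.6] [35.9 24.7] [0.6404 0.2267 0.1   ]  ((226.1391143798828, 199.76504516601562), (24.136316299438477, 36.341915130615234))
wash_bottle 0.66 [309. 218.] [26. 24.] [0.5991 0.0319 0.1   ]  ((309.2236328125, 217.7051544189453), (23.90606689453125, 26.305604934692383))
tin 0.88 [390.9 251.9] [24.7 26.6] [ 0.5248 -0.1618  0.06  ]  ((390.6114501953125, 251.6814727783203), (24.40104866027832, 27.54032325744629))
tin 0.68 [228.8 136.3] [36.8 31.8] [0.8012 0.2295 0.06  ]  ((227.8765869140625, 136.6743927001953), (32.06405258178711, 37.154727935791016))
port end [ 0.7006 -0.0096  0.03  ] pan by ellipse
((36.1547737121582, 36.78432083129883), (74.70670318603516, 82.5758056640625), 92.03619384765625) [466.15477371 271.78432083] [ 0.4785 -0.3378  0.078 ]
```

View pics/crop1.png

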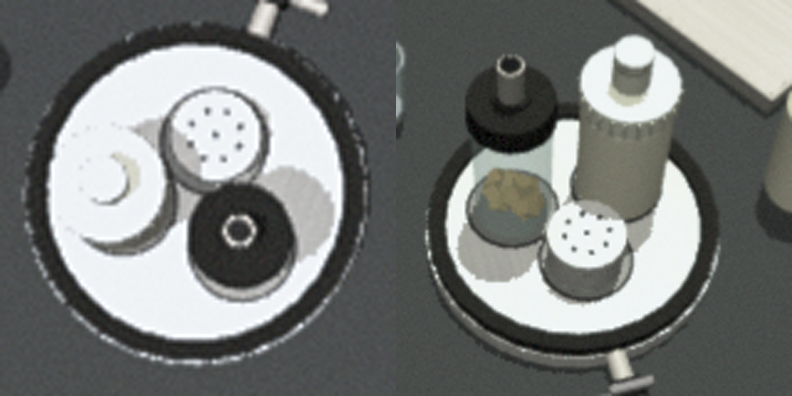

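The crop shows the flask tube top at top-camera pixel (316,244), the pot boss top at (279,231), the tin lid at (310,217) and the rim centre at (304,233). The port points to the upper right.

```bash
python3 - <<'E'
from h import *
ct,cs=viewer.calibration("top"),viewer.calibration("scene")
def tri(a,b):
    A=[];B=[]
    for n,p in(("top",a),("scene",b)):
        o,d=ray(n,p); d/=np.linalg.norm(d); P=np.eye(3)-np.outer(d,d);A.append(P);B.append(P@o)
    return np.linalg.lstsq(np.vstack(A),np.hstack(B),rcond=None)[0]
T=lambda x,y:(250+x/3.6,180+y/3.6)
S=lambda x,y:(270+(x-396)*160/396,140+y*160/396)
for n,a,b,z in [("flask",T(238,229),S(510,65),.196),("pot",T(103,182),S(634,46),.185),("tin",T(216,135),S(587,236),.062),("tall",(431,190),(218.5,297),.2),("plate",T(196,192),S(573,228),.03)]:
    print(n,np.round(atz("top",a,z),4),np.round(atz("scene",b,z),4),"tri",np.round(tri(a,b),4))
print("port",atz("top",T(268,15),.03),atz("scene",S(622,368),.03))
print("pan scene",atz("scene",(132,288),.078))
t=atz("scene",(408,139),.02);print("tray",t)
E
```

```text
flask [0.5342 0.0144 0.196 ] [0.534  0.0129 0.196 ] tri [0.5339 0.0138 0.1953]
pot [0.5621 0.095  0.185 ] [0.5616 0.0971 0.185 ] tri [0.5624 0.0955 0.1867]
tin [0.6045 0.0303 0.062 ] [0.6076 0.0287 0.062 ] tri [0.6052 0.0305 0.0571]
tall [ 0.6512 -0.2307  0.2   ] [ 0.6487 -0.2311  0.2   ] tri [ 0.6505 -0.2307  0.203 ]
plate [0.5694 0.0438 0.03  ] [0.5806 0.0373 0.03  ] tri [0.5712 0.0447 0.011 ]
port [ 0.69024195 -0.0034949   0.03      ] [ 0.69694404 -0.00520501  0.03      ]
pan scene [ 0.48653919 -0.33914804  0.078     ]
tray [0.46461566 0.31136257 0.02      ]
```

Emit:
step_arm([
  [[1.5,-2.5,2.0,-0.09],[2.2,-3.0,1.5,-0.09],[2.2,-3.0,1.2,-0.09],[2.2,-3.0,1,-0.09],[2.2,-3.0,1,-0.09],[2.2,-3.0,1,-0.09],[2.2,-3.0,1,-0.09],[2.2,-3.0,1,-0.09],[2.2,-3.0,1,-0.09],[2.2,-3.0,1,-0.09]],
], grip=0.5)

```text
t: 2.28
tool_pos: [0.3729, 0.3077, 0.3491]
tool_rot: [-3.076, -0.638, -0.001]
contact_force: [1.1, 0.7, 0.4]
opening: 0.0427
```

Emit:
step_arm([
  [[2.2,-3.2,1,-0.09],[2.2,-3.2,1,-0.09],[2.2,-3.2,1,-0.09],[2.2,-3.2,1,-0.09],[2.2,-3.2,1,-0.09],[2.2,-3.2,1,-0.09],[2.2,-3.2,1,-0.09],[2.2,-3,0,-0.09],[0,0,0,-0.025],[0,0,0,0]],
])

```text
t: 3.12
tool_pos: [0.549, 0.0537, 0.4177]
tool_rot: [-3.097, 0.524, 0.002]
contact_force: [0.5, 0.3, 0.6]
opening: 0.0428
```

```bash
python3 - <<'E'
from h import *
o=readout.get_obs(); print(o["t"],o["tool_pos"],o["tool_rot"],o["opening"],o["q"])
c=viewer.calibration("wrist"); im=viewer.get_image("wrist"); cv2.imwrite("pics/w1.png",im)
print(-np.array(c["R"]).T@c["t"], np.array(c["R"]).round(2))
for n,z in [("flask",(.534,.014,.196)),("pot",(.562,.096,.185)),("tin",(.605,.030,.062))]: print(n,proj("wrist",z,c))
E
```

```text
3.1167 [0.54901117 0.05369621 0.41770846] [-3.09747087e+00  5.24450350e-01  2.09902395e-03] 0.04280631911340221 [-3.75309390e-02 -1.62973564e-01  1.51579302e+00  2.14290573e-04
  1.79009351e+00  2.97965484e-01]
[0.57562419 0.1283827  0.5603795 ] [[ 0.94 -0.33 -0.  ]
 [-0.31 -0.9   0.31]
 [-0.1  -0.29 -0.95]]
flask [322.64259818 244.71444104]
pot [322.08649961 147.16049471]
tin [374.97028528 178.58014613]
```

View pics/w1.png

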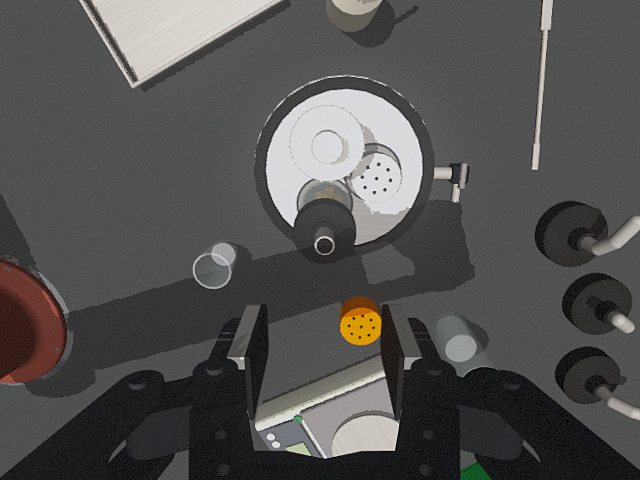

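The wrist view agrees with the estimates to within a few mm: flask tube at (324,245), pot boss at (327,147), tin at (376,176). I'll take the pot first.

Emit:
step_arm([
  [[0.8,2.0,-2,0],[0.8,2.1,-2.5,0],[0,0,-3,0],[0,0,-3,0],[0,0,-3,0],[0,0,-3,0],[0,0,-2.5,0],[0,0,-1.5,0],[0,0,0,0],[0,0,0,0]],
])

```text
t: 4.0
tool_pos: [0.5633, 0.0974, 0.2128]
tool_rot: [3.099, -0.516, -0.002]
contact_force: [0.7, 0.5, -0.3]
opening: 0.0425
```

```bash
python3 - <<'E'
from h import *
c=viewer.calibration("wrist"); im=viewer.get_image("wrist"); cv2.imwrite("pics/w2.png",im)
o=readout.get_obs(); print(o["tool_pos"],proj("wrist",o["tool_pos"],c),proj("wrist",(.565,.095,.185),c))
E
```

```text
[0.56437238 0.09725318 0.21451313] [325.67975358 324.98689914] [328.49825417 295.89312197]
```

View pics/w2.png

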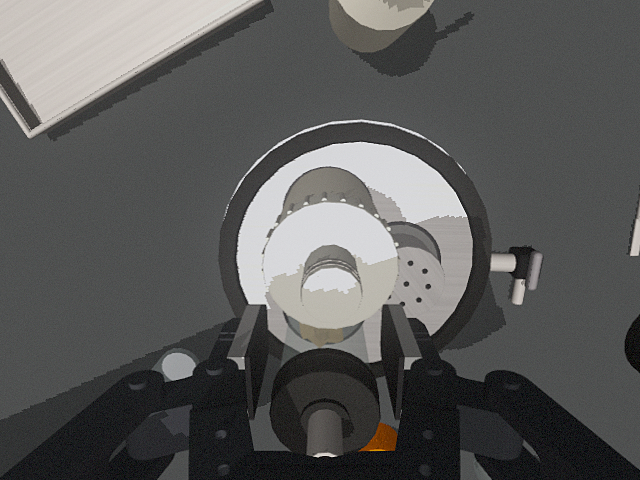

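The boss top at (331,290) sits between the fingers, within 2 mm of the prediction. I'll descend and grip.

Emit:
step_arm([
  [[0.1,-0.1,-2,0],[0,0,-2,0],[0,0,-1.3,0],[0,0,-0.3,0],[0,0,0,0],[0,0,0,0]],
])

```text
t: 4.55
tool_pos: [0.5661, 0.0955, 0.1588]
tool_rot: [-3.098, 0.519, -0.003]
contact_force: [0.7, -0.4, 0.1]
opening: 0.0428
```

Emit:
step_arm([
  [[0,0,0,0],[0,0,0,0],[0,0,0,0],[0,0,0,0],[0,0,0,0],[0,0,0,0]],
], grip=1, squeeze=30)

```text
t: 5.05
tool_pos: [0.5663, 0.0954, 0.1593]
tool_rot: [-3.098, 0.519, -0.004]
contact_force: [-1.7, -0.1, 6.2]
opening: 0.0274
```

Emit:
step_arm([
  [[0,0,1,0],[0,0,2,0],[0,0,2,0],[0,0,1.5,0],[0,0,0.5,0],[-0.3,1.2,0,0],[-0.6,2.2,0,0],[-0.8,2.9,0,0],[-0.8,2.9,0,0],[-0.8,2.9,0,0]],
])

```text
t: 5.88
tool_pos: [0.5305, 0.2179, 0.2251]
tool_rot: [3.097, -0.52, -0.005]
contact_force: [0.6, 0.9, -3.6]
opening: 0.0268
```

Emit:
step_arm([
  [[-0.8,2.9,0,0],[-0.8,2.9,0,0],[-0.7,2.4,0,0],[-0.4,1.6,0,0],[-0.2,0.8,0,0],[0,0,0,0],[0,0,-2,0],[0,0,-2.5,0],[0,0,-1.5,0],[0,0,0,0]],
])

```text
t: 6.72
tool_pos: [0.5007, 0.3199, 0.1616]
tool_rot: [3.092, -0.52, -0.012]
contact_force: [-0.3, -0.1, -4.3]
opening: 0.0267
```

```bash
python3 - <<'E'
from h import *
im=viewer.get_image("top"); sc=viewer.get_image("scene"); 
o=readout.get_obs(); print(o["tool_pos"],o["opening"],o["contact_force"])
cv2.imwrite("pics/c2.png",np.hstack([cv2.resize(im[200:350,130:330],(400,300)),cv2.resize(sc[90:240,320:520],(400,300))]))
E
```

```text
[0.50301185 0.32130752 0.16631806] 0.027303211806470305 [ 0.64458687  0.32979626 -1.46614701]
```

View pics/c2.png

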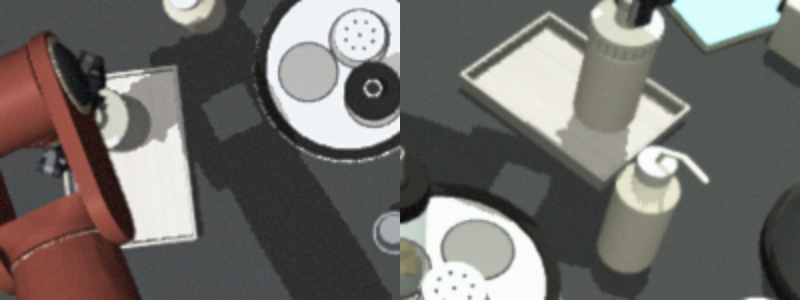

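The pot hangs upright over the tray's far half. The emptied front station shows at crop pixel (307,72). I'll lower the pot and release it.

Emit:
step_arm([
  [[0,0,-1.2,0],[0,0,-0.8,0],[0,0,-0.3,0],[0,0,-0.2,0],[0,0,0,0],[0,0,0,0]],
])

```text
t: 7.32
tool_pos: [0.5035, 0.3224, 0.1425]
tool_rot: [-3.098, 0.519, -0.0]
contact_force: [0.8, 0.5, -2.9]
opening: 0.0271
```

Emit:
step_arm([
  [[0,0,-0.2,0],[0,0,-0.1,0],[0,0,0,0],[0,0,0,0]],
])

```text
t: 7.65
tool_pos: [0.5038, 0.3227, 0.1403]
tool_rot: [-3.098, 0.519, -0.002]
contact_force: [-0.7, 0.8, 2.2]
opening: 0.0267
```

Emit:
step_arm([
  [[0,0,0,0],[0,0,0,0],[0,0,0,0],[0,0,1.5,0],[0,0,3,0],[0,0,3,0],[0,0,3,0],[0,-1,2,0],[0,-2,1,0],[0,0,0,0]],
], grip=0.5)

```text
t: 8.48
tool_pos: [0.505, 0.2911, 0.2786]
tool_rot: [-3.096, 0.521, -0.01]
contact_force: [-0.1, 0.5, 0.0]
opening: 0.043
```

```bash
python3 - <<'E'
from h import *
im=viewer.get_image("top"); o=readout.get_obs(); print(o["tool_pos"],o["tool_rot"])
g=cv2.cvtColor(im,cv2.COLOR_BGR2GRAY); 
cr=im[200:280,250:350]; cv2.imwrite("pics/raw.png",cr)
m=((g>120)&(g<200)).astype(np.uint8)
for cn in cv2.findContours(m,cv2.RETR_LIST,cv2.CHAIN_APPROX_NONE)[0]:
    if 50<len(cn)<200:
        e=cv2.fitEllipse(cn)
        if np.hypot(e[0][0]-304,e[0][1]-234)<45: print(np.round(e[0],1),np.round(e[1],1),np.round(atz("top",e[0],.022),4))
d=g[225:250,255:305]; print(d[::3,::2])
E
```

```text
[0.50426123 0.29186254 0.27643335] [-3.09589817  0.52125599 -0.00524704]
[[ 51  69  30  24  57 180 178 176 183 110 101 115 116 108 182 185 187 185
  184 133  80 179 196 242 243]
 [ 49  37  34  25 106 177 180 182  89 109 113 112 115 112 131 185 184 183
  186 184 177  91 180 174 178]
 [ 49  60  32  23 131 179 180 149 106 115 113 113 116 113 114 179 186 191
  183 184 188 136 233 117 181]
 [ 50  43  35  24 135 180 179  87 110 113 113 116 115 115 112 112 182 183
  185 183 183 183 180 245 242]
 [ 49  37  24  20 129 241 247 134 128 112 115 116 116 117 115 109 180 189
  181 184 182 182 181 242 245]
 [ 54  52  43  45  91 243 244 182 177 113 112 113 114 113 116 114 116 185
  188 186 185 156 241 245  73]
 [ 64 124  59  42  53 244 242 242 122 176 115 114 114 116 118 115 113 122
  187 186 181 176 244 248  37]
 [ 79  82  63  45  29 178 244 242 244 131 113 117 112 112 115 113 115 113
  185 143 180 243 243 247  36]
 [ 73  81 150  47  42  47 243 242 242 244 240 101  82  99 114 110  89  71
  117 243 243 242 243 223  37]]
```

Emit:
step_arm([
  [[0.3,-2,0,0],[0.4,-3.5,0,0],[0.4,-4,0,0],[0.4,-4,0,0],[0.4,-4,0,0],[0.4,-4,0,0],[0.4,-3.5,0,0],[0.3,-2.8,0,0],[0,0,-2,0],[0,0,-2,0]],
])

```text
t: 9.37
tool_pos: [0.5341, 0.0129, 0.2339]
tool_rot: [-3.097, 0.524, -0.002]
contact_force: [-0.6, 1.0, -0.4]
opening: 0.0427
```

```bash
python3 - <<'E'
from h import *
c=viewer.calibration("wrist"); im=viewer.get_image("wrist"); cv2.imwrite("pics/w3.png",im[130:])
o=readout.get_obs(); print(o["tool_pos"],proj("wrist",o["tool_pos"],c),proj("wrist",(.535,.014,.196),c))
E
```

```text
[0.53107363 0.0139661  0.22763263] [314.97395751 315.43657849] [324.17966695 280.67034245]
```

View pics/w3.png

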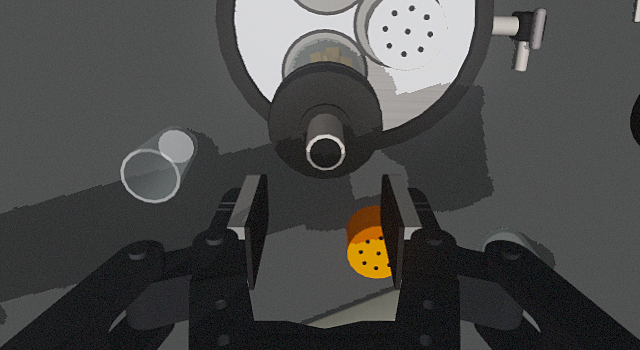

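The tube top is at (326,283), within 2 mm of the prediction. I'll descend.

Emit:
step_arm([
  [[0.1,0,-1.5,0],[0,0,-2,0],[0,0,-1.5,0],[0,0,-0.7,0],[0,0,0,0],[0,0,0,0],[0,0,0,0]],
])

```text
t: 10.0
tool_pos: [0.535, 0.0146, 0.1784]
tool_rot: [-3.098, 0.518, -0.002]
contact_force: [0.7, -0.5, 0.5]
opening: 0.0426
```

Emit:
step_arm([
  [[0,-0.1,-0.8,0],[0,0,-0.2,0],[0,0,0,0],[0,0,0,0]],
])

```text
t: 10.33
tool_pos: [0.5343, 0.0133, 0.1672]
tool_rot: [-3.098, 0.519, 0.0]
contact_force: [0.7, 0.5, 0.1]
opening: 0.043
```

Emit:
step_arm([
  [[0,0,0,0],[0,0,0,0],[0,0,0,0],[0,0,0,0],[0,0,0,0],[0,0,0,0]],
], grip=1, squeeze=30)

```text
t: 10.83
tool_pos: [0.5346, 0.0133, 0.1677]
tool_rot: [3.098, -0.519, 0.001]
contact_force: [-0.6, 0.8, 1.2]
opening: 0.0177
```

Emit:
step_arm([
  [[0,0,1,0],[0,0,2,0],[0,0,2,0],[0,0,1.5,0],[0,0,0.5,0],[-0.5,1.2,0,0],[-0.9,2.2,0,0],[-1.2,2.8,0,0],[-1.2,2.8,0,0],[-1.2,2.8,0,0]],
])

```text
t: 11.67
tool_pos: [0.4823, 0.1327, 0.2354]
tool_rot: [3.098, -0.52, -0.005]
contact_force: [0.4, 0.9, -2.2]
opening: 0.0178
```

Emit:
step_arm([
  [[-1.2,2.8,0,0],[-1.2,2.8,0,0],[-1.2,2.8,0,0],[-1.2,2.8,0,0],[-1.2,2.8,0,0],[-0.9,2.2,0,0],[-0.5,1.1,0,0],[-0.2,0.5,0,0],[0,0,-1.5,0],[0,0,-2,0]],
])

```text
t: 12.5
tool_pos: [0.4093, 0.3097, 0.2036]
tool_rot: [-3.097, 0.518, -0.005]
contact_force: [1.4, 0.2, -3.4]
opening: 0.0179
```

Emit:
step_arm([
  [[0,0,-2,0],[0,0,-1.4,0],[0,0,-0.7,0],[0,0,-0.5,0],[0,0,-0.3,0],[0,0,0,0],[0,0,0,0],[0,0,0,0]],
])

```text
t: 13.17
tool_pos: [0.409, 0.3096, 0.1545]
tool_rot: [-3.097, 0.519, -0.002]
contact_force: [-0.4, -0.4, -2.4]
opening: 0.0177
```

Emit:
step_arm([
  [[0,0,-0.4,0],[0,0,-0.3,0],[0,0,0,0],[0,0,0,0],[0,0,0,0]],
])

```text
t: 13.58
tool_pos: [0.4096, 0.31, 0.1486]
tool_rot: [-3.096, 0.519, -0.004]
contact_force: [-0.2, -0.9, 5.1]
opening: 0.018
```

Emit:
step_arm([
  [[0,0,0,0],[0,0,0,0],[0,0,0,0],[0,0,1,0],[0,0,2.5,0],[0,0,3,0],[0,0,3,0],[0,-1.5,2,0.1],[1,-3,1,0.12],[2,-3,0,0.12]],
], grip=0.5)

```text
t: 14.42
tool_pos: [0.4381, 0.2362, 0.2763]
tool_rot: [-3.139, -0.018, -0.011]
contact_force: [1.1, 1.1, 0.1]
opening: 0.0427
```

Emit:
step_arm([
  [[2,-3,0,0.12],[2,-3,0,0.12],[2,-3,0,0.12],[2,-3,0,0.12],[2,-3,0,0.12],[2,-3,0,0.12],[2,-2.3,0,0.12],[1.5,-1,0,0.12],[1,0,0,0.12],[0,0,0,0.03]],
], grip=0)

```text
t: 15.25
tool_pos: [0.6025, 0.0237, 0.2714]
tool_rot: [2.673, 1.65, 0.0]
contact_force: [0.1, -0.6, 0.2]
opening: 0.0851
```

```bash
python3 - <<'E'
from h import *
c=viewer.calibration("wrist"); im=viewer.get_image("wrist"); cv2.imwrite("pics/w4.png",im)
o=readout.get_obs(); print(o["t"],o["tool_pos"],o["tool_rot"],proj("wrist",o["tool_pos"],c),"tin pred",proj("wrist",(.605,.031,.062),c),"pl",proj("wrist",(.57,.045,.022),c))
for s,p in [("L",(.566,.095,.022)),("R",(.535,.0133,.022))]: print(s,proj("wrist",p,c))
top=viewer.get_image("top"); cv2.imwrite("pics/t2raw.png",top)
E
```

```text
15.3 [0.60181471 0.02424405 0.27146237] [-2.67364619e+00 -1.64911147e+00  3.33661219e-04] [324.03175698 320.33958954] tin pred [332.76128927 200.78566633] pl [328.76157347 151.35283872]
L [376.43882611 122.26288835]
R [280.38190695 132.24881336]
```

View pics/w4.png

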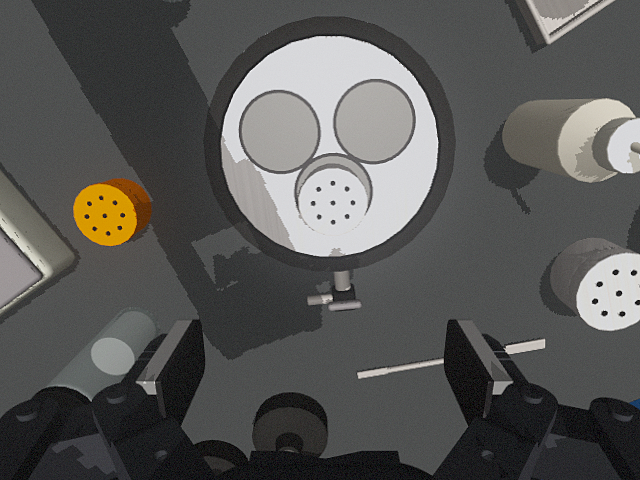

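The emptied stations show at (375,122) and (280,132), matching where the pot and flask were to within 2 mm. The tin lid is at (333,203), so the tin stands at about (0.607, 0.030). I'll go down to it.

Emit:
step_arm([
  [[0.3,0.3,-1.5,0.06],[0.2,0.4,-3,0.06],[0,0,-3.5,0],[0,0,-3.5,0],[0,0,-3.5,0],[0,0,-3,0],[0,0,-2,0],[0,0,0,0],[0,0,0,0]],
])

```text
t: 16.1
tool_pos: [0.6051, 0.0323, 0.0706]
tool_rot: [-2.571, -1.803, 0.003]
contact_force: [0.1, -0.3, 0.2]
opening: 0.0856
```

```bash
python3 - <<'E'
from h import *
c=viewer.calibration("wrist"); im=viewer.get_image("wrist"); cv2.imwrite("pics/w5.png",im)
o=readout.get_obs(); print(o["tool_pos"],proj("wrist",o["tool_pos"],c),"tin",proj("wrist",(.607,.030,.062),c),"bs",proj("wrist",(.606,.0325,.022),c))
E
```

```text
[0.60671484 0.03216239 0.07264451] [324.76695703 328.67505911] tin [319.93963719 317.58518879] bs [324.83418875 275.44545628]
```

View pics/w5.png

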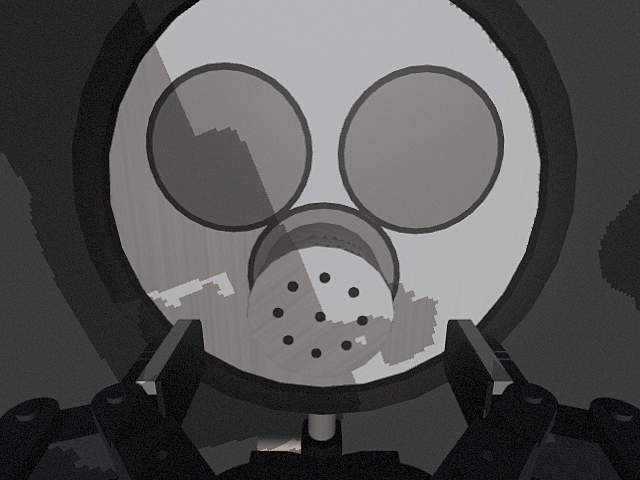

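The lid centre is at (320,317), exactly as predicted. I'll descend and grip it.

Emit:
step_arm([
  [[0,-0.2,-1.5,0],[0,0,-1.5,0],[0,0,-1,0],[0,0,-0.4,0],[0,0,0,0],[0,0,0,0]],
])

```text
t: 16.65
tool_pos: [0.6069, 0.03, 0.0285]
tool_rot: [2.571, 1.804, 0.002]
contact_force: [0.9, 0.1, -0.6]
opening: 0.0851
```

Emit:
step_arm([
  [[0,0,0,0],[0,0,0,0],[0,0,0,0],[0,0,0,0],[0,0,0,0],[0,0,0,0]],
], grip=1, squeeze=25)

```text
t: 17.15
tool_pos: [0.607, 0.0299, 0.0286]
tool_rot: [2.571, 1.804, 0.002]
contact_force: [-0.8, 0.0, 5.7]
opening: 0.0594
```

Emit:
step_arm([
  [[0,0,1,0],[0,0,2,0],[0,0,3,0],[0,0,3,0],[-0.5,-1.5,3,0],[-1,-2.7,2,0],[-1.1,-3.2,1.5,0],[-1.1,-3.2,0.7,0],[-1.1,-3.2,0,0],[-1.1,-3.2,0,0]],
])

```text
t: 17.98
tool_pos: [0.5466, -0.1413, 0.1906]
tool_rot: [2.57, 1.804, 0.002]
contact_force: [-0.5, -0.6, -1.7]
opening: 0.0591
```

Emit:
step_arm([
  [[-0.6,-1.5,0,0],[0,0,0,0],[0,0,0,0]],
])

```text
t: 18.23
tool_pos: [0.5406, -0.1555, 0.1892]
tool_rot: [-2.573, -1.802, -0.0]
contact_force: [1.0, 0.2, -1.1]
opening: 0.0596
```

```bash
python3 - <<'E'
from h import *
c=viewer.calibration("wrist"); w=viewer.get_image("wrist")
o=readout.get_obs(); print(o["t"],o["tool_pos"],o["opening"])
im=cv2.imread("pics/t2raw.png"); sc=cv2.imread("pics/scene0.png")
for q in [(.482,-.34)]: print([proj(n,(*q,.078),k) for n,k in (("wrist",c),("top",None),("scene",None))])
a=cv2.resize(im[230:310,425:505],(320,320),interpolation=cv2.INTER_CUBIC)
b=cv2.resize(sc[240:340,80:180],(320,320),interpolation=cv2.INTER_CUBIC)
w=cv2.resize(w,(427,320)); cv2.imwrite("pics/w6.png",np.hstack([a,b])); cv2.imwrite("pics/w7.png",w)
o_=np.hstack([a[:, :],b]); cv2.imwrite("pics/c6.png",np.vstack([o_,cv2.copyMakeBorder(w[:270],0,0,0,213,cv2.BORDER_CONSTANT)]))
E
```

```text
18.2833 [ 0.54094149 -0.15472883  0.18921373] 0.05893867684324902
[array([ 26.21143517, 247.66072094]), array([467.04123013, 270.28790035]), array([130.509344  , 286.27944875])]
```

View pics/c6.png

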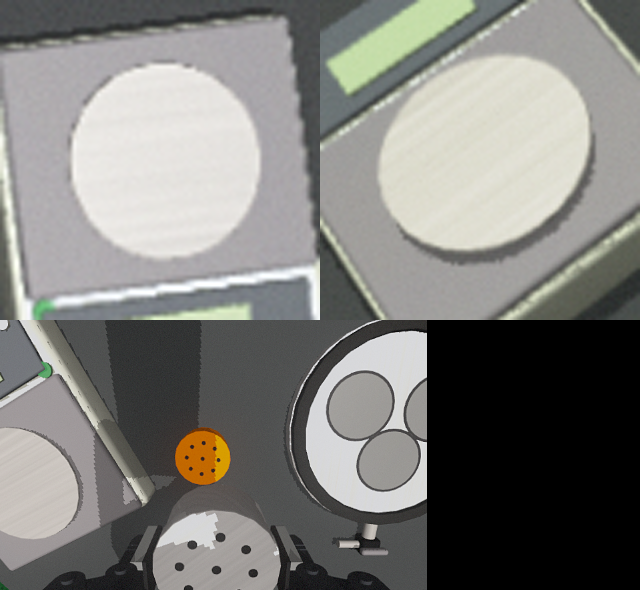

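The pan centre is at (466.4,270.2) in top and (131.4,287.8) in scene, which puts the pan at about (0.484, -0.339).

Emit:
step_arm([
  [[-0.4,-1.4,0,0],[-0.9,-3,0,0],[-1,-3.2,0,0],[-1,-3.2,0,0],[-1,-3.2,0,0],[-0.8,-2.6,0,0],[-0.4,-1.3,0,0],[-0.2,-0.5,-1,0],[0,0,-2,0],[0,0,-2,0]],
])

```text
t: 19.12
tool_pos: [0.4852, -0.3382, 0.139]
tool_rot: [2.57, 1.805, 0.002]
contact_force: [0.3, 0.1, -1.9]
opening: 0.0593
```

Emit:
step_arm([
  [[0,0,-1.5,0],[0,0,0,0],[0,0,0,0],[0,0,0,0]],
])

```text
t: 19.45
tool_pos: [0.485, -0.3383, 0.125]
tool_rot: [2.57, 1.806, 0.001]
contact_force: [-0.5, 0.2, -1.2]
opening: 0.059
```

```bash
python3 - <<'E'
from h import *
c=viewer.calibration("wrist"); w=viewer.get_image("wrist");s=viewer.get_image("scene")
o=readout.get_obs(); print(o["t"],o["tool_pos"],o["opening"])
print([proj(n,(.484,-.339,.078),k) for n,k in (("wrist",c),("scene",None))])
p=np.array([proj("wrist",(.484+.058*np.cos(a),-.339+.058*np.sin(a),.078),c) for a in np.linspace(0,6.3,60)]).astype(np.int32)
cv2.polylines(w,[p],True,(0,0,255),1)
p=np.array([proj("scene",(.484+.058*np.cos(a),-.339+.058*np.sin(a),.078)) for a in np.linspace(0,6.3,60)])
b=cv2.resize(s[230:350,70:190],(480,480),interpolation=cv2.INTER_CUBIC)
cv2.polylines(b,[((p-[70,230])*4).astype(np.int32)],True,(0,0,255),1)
cv2.imwrite("pics/c7.png",cv2.resize(np.hstack([w,b]),None,fx=.71,fy=.71))
E
```

```text
19.55 [ 0.48519682 -0.33911763  0.12593256] 0.05925241745647127
[array([321.74892846, 273.6717795 ]), array([131.49576914, 286.84655841])]
```

View pics/c7.png

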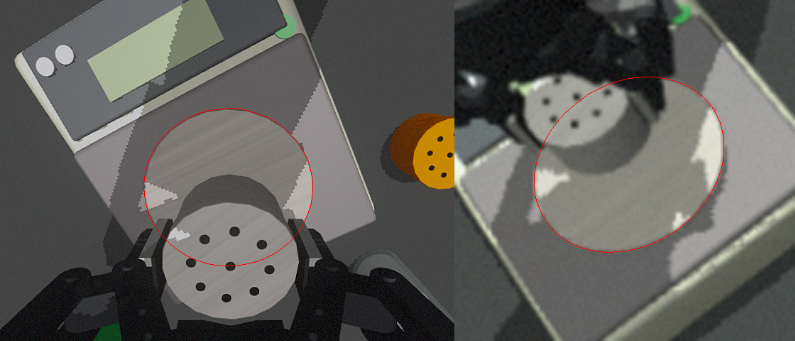

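The projected circle fits the pan's edge in both views. I'll lower the tin, release it and retreat.

Emit:
step_arm([
  [[0,0,-1.5,0],[0,0,-1.5,0],[0,0,-0.6,0],[0,0,-0.3,0],[0,0,0,0],[0,0,0,0],[0,0,0,0]],
])

```text
t: 20.13
tool_pos: [0.4847, -0.3395, 0.0865]
tool_rot: [2.57, 1.803, 0.001]
contact_force: [0.7, 0.9, -0.5]
opening: 0.0591
```

Emit:
step_arm([
  [[0,0,-0.2,0],[0,0,0,0],[0,0,0,0]],
])

```text
t: 20.38
tool_pos: [0.4849, -0.3397, 0.0846]
tool_rot: [2.57, 1.803, 0.001]
contact_force: [0.5, -0.4, 4.8]
opening: 0.0593
```

Emit:
step_arm([
  [[0,0,0,0],[0,0,0,0],[0,0,0,0],[0,0,0,0],[0,0,1,0],[0,0,3,0],[0,0,4,0],[0,0,4,0],[0,0,4,0],[0,0,0.5,0]],
], grip=0)

```text
t: 21.22
tool_pos: [0.4869, -0.3415, 0.2592]
tool_rot: [2.559, 1.796, 0.005]
contact_force: [0.6, 0.7, 1.3]
opening: 0.0854
```

Emit:
step_arm([
  [[1,0.6,0,0],[2,1.3,0,0],[3,2,0,0],[3,2,0,0],[3,2,0,0],[2.5,1.7,0,0],[1.5,0.9,0,0],[0.5,0.3,0,0],[0,0,0,0],[0,0,0,0]],
], grip=0.5)

```text
t: 22.05
tool_pos: [0.6484, -0.2308, 0.2467]
tool_rot: [-2.57, -1.804, 0.003]
contact_force: [0.5, -1.2, 0.7]
opening: 0.0428
```

```bash
python3 - <<'E'
from h import *
c=viewer.calibration("wrist"); w=viewer.get_image("wrist");s=viewer.get_image("scene")
o=readout.get_obs(); print(o["t"],o["tool_pos"],o["opening"])
print(proj("wrist",(.650,-.231,.2),c), proj("scene",(.485,-.339,.118)), proj("scene",(.606,.0325,.022)))
b=cv2.resize(s[140:350,70:430],(480,280),interpolation=cv2.INTER_CUBIC)
b=cv2.copyMakeBorder(b,0,200,0,0,cv2.BORDER_CONSTANT)
cv2.imwrite("pics/c8.png",cv2.resize(np.hstack([w,b]),None,fx=.71,fy=.71))
# stations on plate in top view
t=viewer.get_image("top"); cv2.imwrite("pics/t3raw.png",t)
g=cv2.cvtColor(cv2.resize(t[190:280,260:350],None,fx=6,fy=6,interpolation=cv2.INTER_CUBIC),cv2.COLOR_BGR2GRAY)
for x,y,r in (cv2.HoughCircles(g,cv2.HOUGH_GRADIENT,1,80,param1=80,param2=20,minRadius=75,maxRadius=105)[0][:6]):
    p=(260+(x+.5)/6-.5,190+(y+.5)/6-.5); print(np.round(p,1),r/6,np.round(atz("top",p,.022),4))
E
```

```text
22.15 [ 0.64810988 -0.23165718  0.24769182] 0.0431691013211931
[324.52827297 278.48963398] [122.99045675 276.79011661] [347.28963138 244.75833582]
[316.7 248.3] 15.366666 [0.5338 0.014  0.022 ]
[283.8 235.5] 13.866666 [0.5643 0.0942 0.022 ]
[309.2 219.2] 13.816667 [0.6049 0.0329 0.022 ]
```

View pics/c8.png

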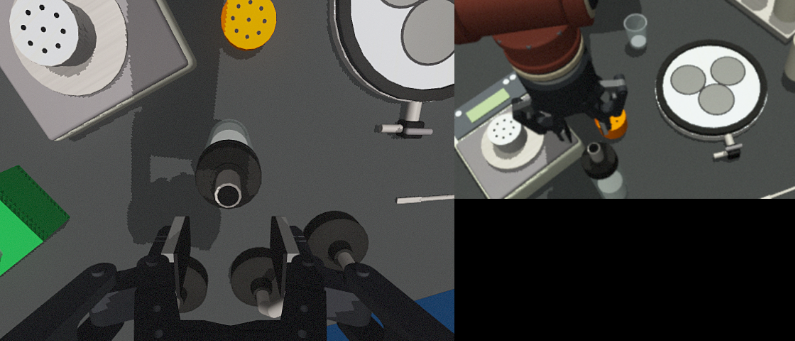

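The tin stands on the pan. The tall flask's tube top at about (323,275) puts the flask at about (0.648, -0.232). I'll grip it.

Emit:
step_arm([
  [[0,0,-1.5,0],[0,0,-2,0],[0,0,-2,0],[0,0,-1.3,0],[0,0,-0.6,0],[0,0,0,0],[0,0,0,0],[0,0,0,0]],
])

```text
t: 22.87
tool_pos: [0.6498, -0.2315, 0.1759]
tool_rot: [2.57, 1.803, 0.002]
contact_force: [0.3, 0.3, 0.5]
opening: 0.0428
```

Emit:
step_arm([
  [[0,0,0,0],[0,0,0,0],[0,0,0,0],[0,0,0,0],[0,0,0,0],[0,0,0,0]],
], grip=1, squeeze=32)

```text
t: 23.37
tool_pos: [0.6498, -0.2316, 0.1759]
tool_rot: [2.57, 1.803, 0.001]
contact_force: [-0.0, -1.1, 5.2]
opening: 0.0175
```

Emit:
step_arm([
  [[0,0,0,0],[0,0,0,0],[0,0,-0.2,0],[0,0,-0.2,0],[0,0,0,0],[0,0,0,0]],
], grip=0.5)

```text
t: 23.87
tool_pos: [0.6487, -0.2308, 0.1694]
tool_rot: [-2.571, -1.804, 0.001]
contact_force: [0.8, 0.3, 0.6]
opening: 0.0427
```

Emit:
step_arm([
  [[0,0,0,0],[0,0,0,0],[0,0,0,0],[0,0,0,0],[0,0,0,0],[0,0,0,0]],
], grip=1, squeeze=32)

```text
t: 24.37
tool_pos: [0.6491, -0.2311, 0.1703]
tool_rot: [2.572, 1.804, -0.0]
contact_force: [0.0, 0.0, -0.3]
opening: 0.018
```

Emit:
step_arm([
  [[0,0,0.7,0],[0,0,1.5,0],[0,0,2,0],[0,0,2,0],[0,0,1.2,0],[0,0,0.6,0],[-0.1,1,0,0],[-0.2,2,0,0],[-0.5,2.6,0,0],[-0.5,2.6,0,0]],
])

```text
t: 25.2
tool_pos: [0.635, -0.1475, 0.2482]
tool_rot: [-2.57, -1.802, 0.002]
contact_force: [-0.7, 0.9, -2.0]
opening: 0.0181
```

Emit:
step_arm([
  [[-0.5,2.6,0,0],[-0.5,2.6,0,0],[-0.5,2.6,0,0],[-0.5,2.6,0,0],[-0.5,2.6,0,0],[-0.5,2.2,0,0],[-0.3,1.5,0,0],[-0.2,0.7,0,0],[0,0,0,0],[0,0,0,0]],
])

```text
t: 26.03
tool_pos: [0.601, 0.0247, 0.2499]
tool_rot: [2.571, 1.805, -0.001]
contact_force: [0.5, -0.1, -3.6]
opening: 0.018
```

Emit:
step_arm([
  [[0.2,0.4,0,0],[0.2,0.4,-0.5,0],[0,0,-1.2,0],[0,0,-1.2,0],[0,0,-0.8,0],[0,0,-0.4,0],[0,0,0,0],[0,0,0,0],[0,0,0,0]],
])

```text
t: 26.78
tool_pos: [0.6054, 0.0329, 0.2098]
tool_rot: [2.571, 1.804, 0.001]
contact_force: [-0.0, 1.1, -3.2]
opening: 0.0178
```

```bash
python3 - <<'E'
from h import *
c=viewer.calibration("wrist"); w=viewer.get_image("wrist");s=viewer.get_image("scene")
o=readout.get_obs(); print(o["t"],o["tool_pos"],o["opening"])
def circ(im,n,x,y,z,r,col,c=None):
    p=np.array([proj(n,(x+r*np.cos(a),y+r*np.sin(a),z),c) for a in np.linspace(0,6.3,60)]); cv2.polylines(im,[(p*16).astype(np.int32)],True,col,1,cv2.LINE_AA,4)
for im,n,cc in((w,"wrist",c),(s,"scene",None)):
    circ(im,n,.6055,.033,.022,.0375,(0,0,255),cc); circ(im,n,*o["tool_pos"][:2],o["tool_pos"][2]-.170,.026,(0,200,0),cc)
b=cv2.resize(s[110:310,240:440],(480,480),interpolation=cv2.INTER_CUBIC)
cv2.imwrite("pics/c9.png",cv2.resize(np.hstack([w,b]),None,fx=.71,fy=.71))
E
```

```text
26.8833 [0.60558557 0.03291789 0.21027853] 0.017877651086510928
```

View pics/c9.png

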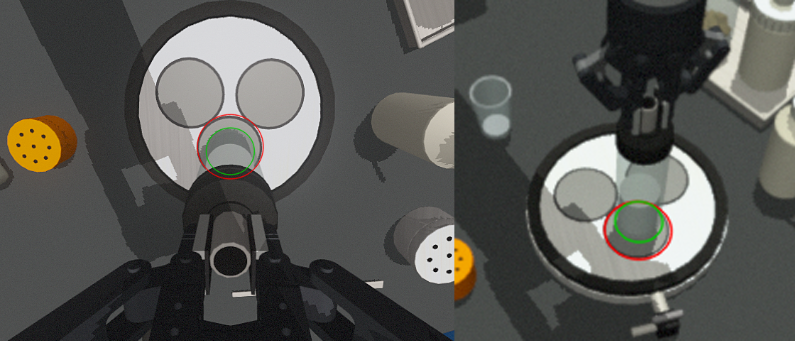

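The projected station circle fits to within about 2 mm in both views, and the flask hangs upright over it. I'll lower it.

Emit:
step_arm([
  [[0,0,-0.8,0],[0,0,-0.6,0],[0,0,-0.3,0],[0,0,-0.1,0],[0,0,0,0],[0,0,0,0],[0,0,0,0]],
])

```text
t: 27.47
tool_pos: [0.6055, 0.0329, 0.1923]
tool_rot: [2.571, 1.804, 0.001]
contact_force: [-1.9, -0.6, 4.1]
opening: 0.0181
```

Emit:
step_arm([
  [[0,0,0,0],[0,0,0,0],[0,0,0,0],[0,0,1,0],[0,0,2.5,0],[0,0,3,0],[0,0,2.5,0],[-1,1.5,0.5,-0.12],[-2,2.8,0,-0.12],[-2,2.8,0,-0.12]],
], grip=0.5)

```text
t: 28.3
tool_pos: [0.5553, 0.1041, 0.2881]
tool_rot: [2.858, 1.303, 0.004]
contact_force: [1.0, 0.7, -0.2]
opening: 0.0429
```

Emit:
step_arm([
  [[-2,2.8,0,-0.12],[-2,2.8,0,-0.12],[-2,2.8,0,-0.12],[-2,2.8,0,-0.12],[-2,2.8,0,-0.12],[-2,2.8,0,-0.12],[-1.6,2.2,0,-0.12],[-0.8,1.2,0,-0.12],[-0.2,0.4,0,-0.12],[0,0,0,-0.12]],
])

```text
t: 29.13
tool_pos: [0.4085, 0.3109, 0.287]
tool_rot: [-3.096, 0.528, -0.001]
contact_force: [0.6, -1.2, 0.4]
opening: 0.0426
```

Emit:
step_arm([
  [[0,0,-0.5,0],[0,0,-1,0],[0,0,-1.5,0],[0,0,0,0],[0,0,0,0]],
])

```text
t: 29.55
tool_pos: [0.4089, 0.3089, 0.2546]
tool_rot: [3.096, -0.521, -0.004]
contact_force: [0.3, 1.4, -0.1]
opening: 0.0427
```

```bash
python3 - <<'E'
from h import *
c=viewer.calibration("wrist"); w=viewer.get_image("wrist");s=viewer.get_image("scene")
o=readout.get_obs(); print(o["t"],o["tool_pos"],o["tool_rot"],o["opening"])
print(proj("wrist",(.4096,.310,.177),c),proj("wrist",(.504,.323,.166),c))
b=cv2.resize(s[100:310,270:480],(480,480),interpolation=cv2.INTER_CUBIC)
cv2.imwrite("pics/c10.png",cv2.resize(np.hstack([w,b]),None,fx=.71,fy=.71))
E
```

```text
29.65 [0.40966962 0.30939072 0.25652704] [-3.09781773e+00  5.21785553e-01 -2.22961100e-04] 0.04318441112368745
[324.13301773 251.89514067] [478.14030485 171.76704257]
```

View pics/c10.png

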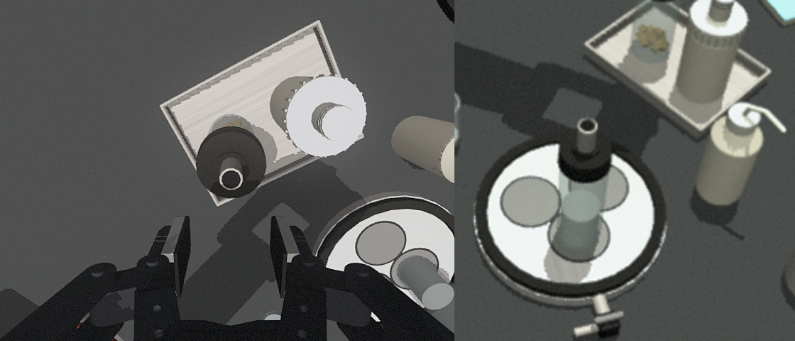

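The tall flask stands upright on the back station. The glass flask's tube is at (325,252), exactly where expected, so I'll pick it up.

Emit:
step_arm([
  [[0,0,-1.5,0],[0,0,-2.5,0],[0,0,-2.5,0],[0,0,-2,0],[0,0,-1.3,0],[0,0,-0.7,0],[0,0,0,0],[0,0,0,0],[0,0,0,0]],
])

```text
t: 30.4
tool_pos: [0.4105, 0.3101, 0.1531]
tool_rot: [-3.096, 0.522, -0.004]
contact_force: [0.2, 0.5, -0.1]
opening: 0.0431
```

Emit:
step_arm([
  [[0,0,0,0],[0,0,0,0],[0,0,0,0],[0,0,0,0],[0,0,0,0],[0,0,0,0]],
], grip=1, squeeze=30)

```text
t: 30.9
tool_pos: [0.4101, 0.31, 0.1527]
tool_rot: [-3.096, 0.522, -0.002]
contact_force: [-0.8, -0.6, 5.3]
opening: 0.0177
```

Emit:
step_arm([
  [[0,0,0.7,0],[0,0,1.5,0],[0,0,2,0],[0,0,2,0],[0,0,0.8,0],[0.5,-1.2,0,0],[0.9,-2.2,0,0],[1.2,-2.8,0,0],[1.2,-2.8,0,0],[1.2,-2.8,0,0]],
])

```text
t: 31.73
tool_pos: [0.459, 0.1903, 0.22]
tool_rot: [3.097, -0.521, -0.003]
contact_force: [-0.5, 0.2, -2.7]
opening: 0.0175
```

Emit:
step_arm([
  [[1.2,-2.8,0,0],[1.2,-2.8,0,0],[1.2,-2.8,0,0],[1.2,-2.8,0,0],[1.2,-2.8,0,0],[0.8,-2.2,0,0],[0.4,-1.1,0,0],[0.2,-0.6,0,0],[0,0,0,0],[0,0,0,0]],
])

```text
t: 32.57
tool_pos: [0.533, 0.0133, 0.2208]
tool_rot: [-3.097, 0.522, 0.002]
contact_force: [0.5, 0.0, -2.8]
opening: 0.018
```

Emit:
step_arm([
  [[0,0,-1,0],[0,0,-1.5,0],[0,0,-1,0],[0,0,0,0],[0,0,0,0],[0,0,0,0]],
])

```text
t: 33.07
tool_pos: [0.5335, 0.013, 0.1866]
tool_rot: [-3.098, 0.522, -0.001]
contact_force: [-0.1, -0.6, -2.2]
opening: 0.0179
```

```bash
python3 - <<'E'
from h import *
o=readout.get_obs(); print(o["t"],o["tool_pos"],o["tool_rot"],o["opening"],o["contact_force"])
E
```

```text
33.0667 [0.53353908 0.01295105 0.18659268] [-3.09795851e+00  5.21503100e-01 -6.40283811e-04] 0.017853899466792326 [-0.13512909 -0.60603105 -2.22858511]
```

Emit:
step_arm([
  [[0.1,0,-0.8,0],[0,0,-0.5,0],[0,0,-0.2,0],[0,0,0,0],[0,0,0,0],[0,0,0,0]],
])

```text
t: 33.57
tool_pos: [0.5347, 0.0125, 0.1718]
tool_rot: [-3.098, 0.523, -0.001]
contact_force: [-0.6, -0.1, 1.2]
opening: 0.0181
```

Emit:
step_arm([
  [[0,0,-0.1,0],[0,0,0,0],[0,0,0,0]],
])

```text
t: 33.82
tool_pos: [0.535, 0.0125, 0.1718]
tool_rot: [-3.098, 0.523, -0.002]
contact_force: [-2.0, 0.8, 6.0]
opening: 0.0179
```

Emit:
step_arm([
  [[0,0,0,0],[0,0,0,0],[0,0,0,0],[0,0,1,0],[0,0,2.5,0],[0,0,3,0],[0,0,2.5,0],[-0.2,2,1,0],[-0.4,3.5,0,0],[-0.4,4,0,0]],
], grip=0.5)

```text
t: 34.65
tool_pos: [0.5253, 0.1074, 0.2728]
tool_rot: [-3.096, 0.528, -0.006]
contact_force: [0.3, 0.7, 0.2]
opening: 0.0427
```

Emit:
step_arm([
  [[-0.4,4,0,0],[-0.4,4,0,0],[-0.4,4,0,0],[-0.4,4,0,0],[-0.3,3.5,0,0],[-0.2,2,0,0],[0,0,-1.5,0],[0,0,-2.5,0],[0,0,0,0],[0,0,0,0]],
])

```text
t: 35.48
tool_pos: [0.5024, 0.3214, 0.2282]
tool_rot: [3.095, -0.523, -0.006]
contact_force: [1.3, -1.5, 0.7]
opening: 0.0425
```

```bash
python3 - <<'E'
from h import *
c=viewer.calibration("wrist"); w=viewer.get_image("wrist");s=viewer.get_image("scene")
o=readout.get_obs(); print(o["t"],o["tool_pos"],o["tool_rot"],o["opening"])
print(proj("wrist",(.504,.323,.166),c)*.71)
b=cv2.resize(s[100:310,270:480],(480,480),interpolation=cv2.INTER_CUBIC)
cv2.imwrite("pics/c11.png",cv2.resize(np.hstack([w,b]),None,fx=.71,fy=.71))
E
```

```text
35.5833 [0.50395037 0.32198634 0.23127849] [-3.09715347e+00  5.24083227e-01 -1.24458449e-03] 0.042553058073582006
[231.05327574 184.92785458]
```

View pics/c11.png

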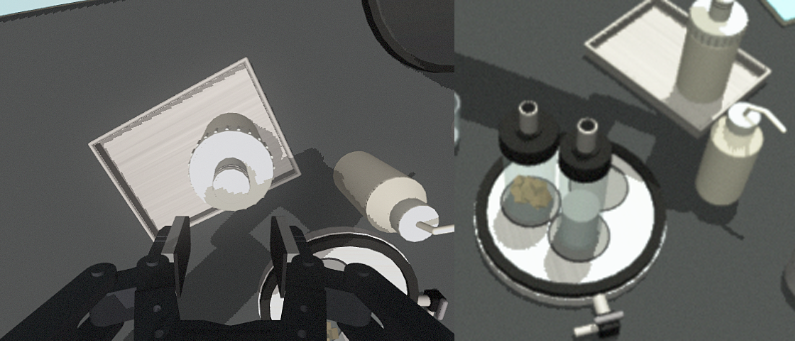

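The glass flask is back on its station, and the pot boss is at (231,180) in the crop, as expected. I'll pick up the pot.

Emit:
step_arm([
  [[0,0.05,-1.5,0],[0,0,-2.5,0],[0,0,-2.5,0],[0,0,-1.4,0],[0,0,-0.8,0],[0,0,-0.3,0],[0,0,0,0],[0,0,0,0],[0,0,0,0]],
])

```text
t: 36.33
tool_pos: [0.5045, 0.3235, 0.1422]
tool_rot: [-3.096, 0.523, -0.004]
contact_force: [-0.2, 0.3, 0.4]
opening: 0.0428
```

Emit:
step_arm([
  [[0,0,0,0],[0,0,0,0],[0,0,0,0],[0,0,0,0],[0,0,0,0],[0,0,0,0]],
], grip=1, squeeze=30)

```text
t: 36.83
tool_pos: [0.5041, 0.3235, 0.1418]
tool_rot: [-3.096, 0.522, -0.003]
contact_force: [-0.9, -0.3, 5.7]
opening: 0.0272
```

Emit:
step_arm([
  [[0,0,0.7,0],[0,0,1.5,0],[0,0,2,0],[0,0,2,0],[0,0,1.5,0],[0,0,0.8,0],[0.2,-0.8,0,0],[0.4,-1.6,0,0],[0.6,-2.3,0,0],[0.7,-2.5,0,0]],
])

```text
t: 37.67
tool_pos: [0.5215, 0.2499, 0.223]
tool_rot: [3.096, -0.52, -0.005]
contact_force: [1.1, -0.9, -2.4]
opening: 0.0269
```

Emit:
step_arm([
  [[0.7,-2.5,0,0],[0.7,-2.5,0,0],[0.7,-2.5,0,0],[0.7,-2.5,0,0],[0.6,-2.3,0,0],[0.5,-1.7,0,0],[0.3,-1,0,0],[0.1,-0.5,0,0],[0,0,0,0],[0,0,0,0]],
])

```text
t: 38.5
tool_pos: [0.565, 0.0964, 0.2246]
tool_rot: [-3.098, 0.522, 0.002]
contact_force: [-0.2, 0.9, -1.5]
opening: 0.0267
```

Emit:
step_arm([
  [[0.05,-0.05,-1,0],[0,0,-1.5,0],[0,0,-1.3,0],[0,0,-0.7,0],[0,0,0,0],[0,0,0,0],[0,0,0,0]],
])

```text
t: 39.08
tool_pos: [0.5663, 0.0958, 0.1809]
tool_rot: [-3.098, 0.522, -0.001]
contact_force: [0.7, 0.1, -1.7]
opening: 0.027
```

```bash
python3 - <<'E'
from h import *
s=viewer.get_image("scene");t=viewer.get_image("wrist")
o=readout.get_obs(); print(o["t"],o["tool_pos"],o["tool_rot"],o["opening"])
b=cv2.resize(s[130:310,270:420],(400,480),interpolation=cv2.INTER_CUBIC)
cv2.imwrite("pics/c12.png",cv2.resize(np.hstack([t,b]),None,fx=.75,fy=.75))
E
```

```text
39.1833 [0.56657957 0.09564663 0.18140718] [-3.09749553e+00  5.22325115e-01 -2.94147125e-03] 0.0272332896604057
```

View pics/c12.png

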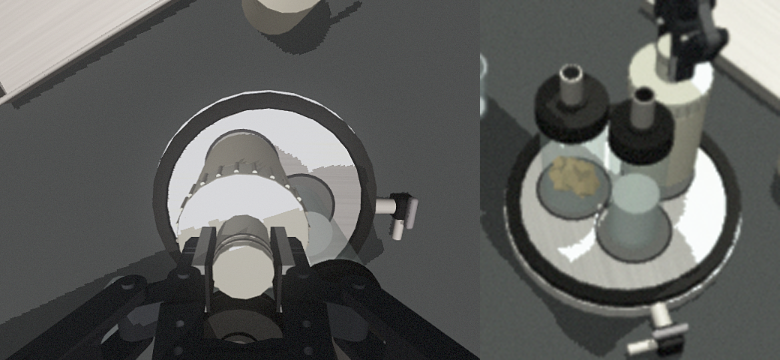

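The pot hangs clear of both neighbours. I'll lower it onto the station.

Emit:
step_arm([
  [[0,0,-1,0],[0,0,-0.6,0],[0,0,-0.3,0],[0,0,-0.1,0],[0,0,0,0],[0,0,0,0],[0,0,0,0]],
])

```text
t: 39.77
tool_pos: [0.5659, 0.0956, 0.161]
tool_rot: [-3.098, 0.523, 0.0]
contact_force: [-3.0, -1.0, 5.2]
opening: 0.0268
```

Emit:
step_arm([
  [[0,0,0,0],[0,0,0,0],[0,0,0,0],[0,0,1,0],[0,0,2.5,0],[0,0,3,0],[0,0,3,0],[-0.5,2,2,0],[-1,3,0,0],[-1,3.5,0,0]],
], grip=0.5)

```text
t: 40.6
tool_pos: [0.5422, 0.1806, 0.2789]
tool_rot: [-3.095, 0.527, -0.009]
contact_force: [1.1, -0.6, -0.2]
opening: 0.0426
```

Emit:
step_arm([
  [[-1,3.5,0,0],[-1,3.5,0,0],[-1,3.5,0,0],[-1,2,0,0],[0,0,0,0],[0,0,0,0],[0,0,0,0]],
])

```text
t: 41.18
tool_pos: [0.5013, 0.3051, 0.2756]
tool_rot: [3.098, -0.523, 0.001]
contact_force: [1.0, -0.1, 0.5]
opening: 0.0428
```

```bash
python3 - <<'E'
from h import *
t=viewer.get_image("top");s=viewer.get_image("scene")
o=readout.get_obs(); print(o["t"],o["tool_pos"],o["opening"],o["contact_force"])
def circ(im,n,x,y,z,r,col):
    p=np.array([proj(n,(x+r*np.cos(a),y+r*np.sin(a),z)) for a in np.linspace(0,6.3,60)]); cv2.polylines(im,[(p*16).astype(np.int32)],True,col,1,cv2.LINE_AA,4)
a=cv2.resize(t[185:285,250:350],(390,390),interpolation=cv2.INTER_CUBIC)
b=cv2.resize(s[130:330,80:440],(702,390),interpolation=cv2.INTER_CUBIC)
d=cv2.resize(t[230:310,425:505],(390,390),interpolation=cv2.INTER_CUBIC)
cv2.imwrite("pics/c13.png",np.vstack([np.hstack([a,d]),cv2.resize(b,(780,200*780//360))])[:600] if 0 else cv2.resize(np.vstack([np.hstack([a,d]),cv2.resize(b,(780,433))]),None,fx=.72,fy=.72))
E
```

```text
41.2833 [0.50154456 0.30449452 0.2754874 ] 0.04273501074541 [-1.06156556  0.57711783 -0.91773732]
```

The viewer has reached its picture limit, so the final check is numeric: match the start patches against the current pictures and fit the tin's circle.

```bash
python3 - <<'E'
from h import *
for n in("top","scene"):
    a=cv2.imread(f"pics/{n}0.png"); b=viewer.get_image(n)
    for nm,P in (("flask",(.5346,.0133,.18)),("pot",(.566,.0954,.165)),("beaker",(.373,-.01,.04)),("wash",(.64,.232,.14))):
        p=np.round(proj(n,P)).astype(int); r=16
        T=a[p[1]-r:p[1]+r,p[0]-r:p[0]+r]; S=b[p[1]-r-12:p[1]+r+12,p[0]-r-12:p[0]+r+12]
        m=cv2.matchTemplate(S,T,cv2.TM_CCOEFF_NORMED); _,v,_,l=cv2.minMaxLoc(m); print(n,nm,"shift px",np.array(l)-12,round(v,2))
    for th,z,q in (("tin",.078,(.485,-.339)),("tall_flask",.022,(.6055,.033)),("glass_flask",.022,(.5346,.0133)),("white_pot",.022,(.566,.0954))):
        print(th,q,[(round(r["confidence"],2),np.round(atz(n,r["at"],z)[:2],3)) for r in nets.pinpoint(n,th)[:3]])
t=viewer.get_image("top"); g=cv2.cvtColor(cv2.resize(t[230:310,425:505],None,fx=6,fy=6,interpolation=cv2.INTER_CUBIC),cv2.COLOR_BGR2GRAY)
c=cv2.HoughCircles(g,cv2.HOUGH_GRADIENT,1,60,param1=60,param2=15,minRadius=60,maxRadius=90)
for x,y,r in c[0][:3]: print("tin lid?",r/6,atz("top",(425+x/6-.4,230+y/6-.4),.118))
E
```

```text
top flask shift px [0 0] 0.93
top pot shift px [0 1] 0.94
top beaker shift px [0 0] 0.96
top wash shift px [0 0] 1.0
tin (0.485, -0.339) [(0.78, array([ 0.521, -0.16 ])), (0.76, array([0.799, 0.217])), (0.61, array([ 0.482, -0.331]))]
tall_flask (0.6055, 0.033) [(0.88, array([0.602, 0.026])), (0.33, array([ 0.489, -0.349]))]
glass_flask (0.5346, 0.0133) [(0.8, array([0.533, 0.018]))]
white_pot (0.566, 0.0954) [(0.78, array([0.559, 0.095]))]
scene flask shift px [-1  0] 0.8
scene pot shift px [-1  0] 0.78
scene beaker shift px [0 0] 0.97
scene wash shift px [0 0] 1.0
tin (0.485, -0.339) [(0.78, array([ 0.482, -0.339])), (0.67, array([ 0.574, -0.172])), (0.58, array([0.818, 0.186]))]
tall_flask (0.6055, 0.033) [(0.64, array([0.605, 0.026]))]
glass_flask (0.5346, 0.0133) [(0.77, array([0.532, 0.014]))]
white_pot (0.566, 0.0954) [(0.7, array([0.566, 0.1  ])), (0.59, array([0.647, 0.21 ]))]
tin lid? 12.650001 [ 0.48344124 -0.33624784  0.118     ]
```

```bash
python3 - <<'E'
from h import *
print(atz("scene",(351.7,178.3),.222), proj("scene",(.6055,.033,.222)))
p=proj("top",(.6055,.033,.222));print(p)
t=viewer.get_image("top"); g=cv2.cvtColor(t,cv2.COLOR_BGR2GRAY)
x,y=np.round(p).astype(int)
m=(g<60).astype(np.uint8)[y-25:y+25,x-25:x+25]
print(g[y-9:y+10,x-12:x+13])
E
```

```text
[0.60382849 0.03133138 0.222     ] [353.2203681  178.50130083]
[307.42953799 208.52230854]
[[242 243 243 242 242 244 246 244 185 178 153 135 137 134 151 155 220 246
  245 246 244 243 239 213 202]
 [241 243 242 244 245 243 179 136  88  80  65  48  48  50  63  64 108 136
  187 244 247 242 214 191 188]
 [241 242 243 245 244 193  89  47  46  41  41  43  42  44  41  43  47  53
   85 161 216 208 193 191 188]
 [242 243 245 216 142  88  47  42  42  44  37  40  46  44  39  45  41  43
   40  68 107 126 187 188 187]
 [242 246 246 141  57  40  38  40  48  40  47  35  38  43  42  43  40  41
   45  37  42  70 154 190 187]
 [243 244 163  68  38  38  40  41  41  48  72  68  49  71  58  44  46  47
   41  43  37  48  90 184 187]
 [246 214  89  42  41  48  47  44  51 104 174 181 136 173 127  59  34  29
   42  44  36  44  56 133 186]
 [246 144  49  38  49  43  43  49 107 180 116 106  79 101 110 112  45  28
   31  47  46  44  41  77 161]
 [217  85  34  42  43  39  40  71 183 124  59  53  50  55  70 105  68  28
   28  30  42  48  45  41  85]
 [207  78  41  45  46  39  43  78 195  89  46  49  54  50  62 10
[... 286 characters left out ...]
78 150  87  52  50  60 115 219  96  24
   26  40  46  48  42  39  40]
 [ 80  39  43  50  45  45  42  46 100 161 186  93  84 125 224 159  60  31
   38  43  41  47  40  36  39]
 [ 69  37  37  39  49  47  42  44  51 105 139 116 164 138 133  78  48  44
   45  42  40  48  43  39  42]
 [ 61  38  49  47  43  46  47  43  41  54  85  85 105  87  70  51  44  40
   45  46  50  43  45  37  40]
 [ 59  35  43  44  42  44  37  38  42  48  46  52  55  52  46  39  42  42
   37  43  45  46  42  38  41]
 [ 64  52  44  45  43  48  47  47  39  42  42  38  44  44  36  37  42  40
   47  45  40  44  39  39  56]
 [ 82  60  44  46  44  45  41  48  45  47  45  32  40  37  33  42  44  42
   44  44  47  47  40  35  87]]
```

```bash
python3 -c "
from station import ctrl; print(ctrl.finish_job())"
```

```text
the job is handed in; nothing more can be done
None
```

The job is done and handed in at about 42 s of the 128 s allowed; no verdict is reported. I stood the pot and the glass flask on the tray, then set the tin on the balance pan and the tall flask on the back station. The flask and then the pot went back to their own stations. The gripper is open, and the arm is parked over the tray at about 0.275 m height.

**Last checks, by numbers from the top and scene cameras:**

| Thing | Result |
|---|---|
| Tin | Circle fit puts its lid at (0.483, -0.336); the pan's middle is at about (0.484, -0.339), so about 3 mm off |
| Tall flask | Its tube top lies within about 2 mm of the station's middle in both views |
| Glass flask and white pot | Their picture patches match the start to within 1 pixel, about 3 mm |
| Wash bottle and beaker | No shift seen |

**What failed or disagreed:**
- **Tall flask:** the network placed its base about 7 mm off in y in both views. I trusted the direct look at its tube; 7 mm would still be inside the 12 mm limit.
- **Other network readings:** they put the tin up to 8 mm, the pot up to 7 mm and the glass flask about 5 mm from where I set them, all within tolerance.
- **Final picture:** it could not be viewed because the 16-picture limit was reached, so I did not see the finished scene. The last picture seen was just before the pot was lowered onto its station. That the vessels stand upright rests on the numbers above and the earlier views.

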